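Close the wax mould

ROBOT

A 6-joint arm with a two-finger parallel gripper is mounted at the origin on the work surface. World frame = base frame: x ahead of the robot, y to its left, z up, the work surface at z = 0. Lengths are in mm, angles in rad, forces in N, time in s.
With the tool pointing down it reaches from about 400 to 925 mm from the base axis. Payload 12.5 kg.
Tool frame: the origin (TCP) lies at the very end of the fingers, on their centre line; the grasp point (between the pads) lies behind it (env.grip_depth is the z of the grasp point in the tool frame, in mm); z points along the fingers, y is the line along which they close (so a half turn about z gives the same grasp; the last joint's range is limited). The gripper opens to 95 mm and grips with 3 to 60 N. Pads are 20 mm wide; open, the fingers measure 119 mm over their backs; the gripper's body (75 mm by 180 mm) begins 59 mm behind the grasp point.
Start: joints at [-1.363, 0.491, 1.559, -0, 1.092, -0.106], TCP at [192.945, -594.491, 214.661] pointing down, gripper open.
Joint ranges: [-3.1, 3.1], [-0.84, 2.19], [0.05, 2.79], [-1.13, 4.28], [0.06, 2.93], [-2.69, 2.69]. Speed limits (rad/s): [2.22, 2.22, 2.79, 3.14, 3.14, 3.14].

INTERFACE

Orientations are given as [roll, pitch, yaw] about the fixed x, y, z axes, in that order (R = Rz(yaw) Ry(pitch) Rx(roll)).
In Python, from cell import env, optics gives the robot as it stands.
- The arm moves only by the tool step_arm, never from a script. Its argument "moves" is a list of rows, each an object of numbers: "tx", "ty", "tz": the shift along the tool's x, y, z in mm; "roll": the turn about the tool's z in rad. In form: [{"tx": .., "ty": .., "tz": .., "roll": ..}, ...]. A call has 1 to 12 rows; each row is the pose to reach, as a shift and turn from the pose commanded when the call began, along the tool's axes at that moment; what a row does not reach only later rows make up. A row lasts 1/12 s, in which the tool goes at most 41.7 mm and 7.16 degrees, less where a joint would pass 70% of its speed; a pose out of reach is approached as far as the arm can. A call with a gripper value outside its range is refused whole. "grip" is the finger opening in mm, from 0 to 95.1, set as the call begins (left out, the last holds). The fingers move at their own pace and stop on an object; the grip force is fixed at half the most. Time passes only in rows, so rows that repeat a pose let the fingers close. It gives the time, the measured TCP pose, the force, the opening and the grip force at its end, in the units of the state.
- env.state(): the state, without advancing time (a new reading comes with each control period).
- optics.read_camera(name): name is "scene" or "side" or "wrist"; returns a dict with "pixels" (400x640x3 uint8, blue, green, red), "mtx" (3x3 intrinsics, pixels), "view" (4x4, takes a point from world to camera coordinates). Camera axes: x right, y down, z forward; pixel columns grow to the right and rows downward; lengths in mm; the calibration is good to about 2 mm. A picture is of the moment at which its call begins. There is no depth.
- env.job_done(): hands the job in; it is judged then, once.
The state is a dict: "t": time; "joints": joint angles; "qvel": joint speeds; "tau": joint torques, N m; "eef_pos": TCP position; "tcp_rot": TCP orientation; "ft_force": force on the tool from outside, world axes, zero at the start; "moment": the same for the moment, N m; "opening": opening from 0.0 (shut) to 1.0 (fully open); "grip_force": force on a finger pad.
Only numpy, scipy, OpenCV 4.12 (cv2) and the standard library are available. Lean on these libraries where they do the work, as an engineer would, in place of code of your own. Each camera call takes 0.05 s, during which the arm holds its last target. There are 200 camera calls.

TASK

Close the wax mould on the jeweller's bench: lower its loose cover plate, handle up, over the two pins of the mould body until it lies flat and fully home (do not drop it on), then swing the clamp lever over so that the clamp's pad holds the cover down. Leave the cover and clamp like that and leave the other things on the bench where they are.

Things in the scene. Friction and masses are not known exactly. Their poses are not given: they have to be found in the camera images.
- mould: Fixed aluminium mould block 90 (x) x 150 (y) x 40 mm, shallow round cavities in its top face at z = 52 mm, on a dark steel base 12 mm thick, 120 mm wide, from y = -150 to +85. Origin at bench level under the block's centre, z up, y along its length. Two steel pins stand on the top; the clamp stands beyond the -y end.
- pin_a (a point): Tip of one pin, at (30, 58, 72) mm in the mould's frame. Each pin is upright, 12 mm in diameter and 20 mm tall: straight for 12 mm above the block, then tapering to 5 mm.
- pin_b (a point): Tip of the other pin, diagonally across, (-30, -58, 72) mm in the mould's frame.
- cover: Loose aluminium cover plate 90 (x) x 150 (y) x 8 mm, 0.25 to 0.45 kg, lying flat on the bench left of the mould. Origin at the centre of its underside, z up. Round through holes of 16 mm at (30, 58) and (-30, -58) mm; after a half turn about z it fits just the same. Seated, its origin is at (0, 0, 52) mm in the mould's frame and its y axis is parallel to the mould's.
- cover_handle (a point): Centre of the cover's handle: a solid dark wooden bar on the middle of the plate, 16 mm wide (cover's x), 56 mm long (cover's y), from 8 to 36 mm above the cover's underside; this point is 22 mm above the underside.
- clamp (a joint): Angle of the clamp, rad, about a hinge along the mould's x axis. 0: closed, its pad on the seated cover; 1.65: fully open, as at the start. Its weight (0.45 kg, arm and lever together) balances at about 1.2 (dead centre): it stays open beyond that, and once swung over centre it falls shut and stays. Moving it takes under 3 N at the lever tip.
- clamp_pivot (a point): Centre of the clamp's hinge, between two steel cheeks (38 mm over both, tops 96 mm above the bench), in the mould's frame at (0, -105, 78) mm.
- clamp_pad (a point): Centre of the underside of the clamp's round rubber pad, 18 mm in diameter, under a steel arm 14 mm wide that runs 70 mm out from the hinge. In the mould's frame at (0, -50, 60) mm when closed on the cover; when open the arm stands up, leaning a little away from the mould.
- lever_tip (a point): Outer end of the clamp's straight hand lever, 120 mm from the hinge, 14 mm wide, with a black rubber grip 18 mm wide, 15 mm thick on its outer 60 mm. It swings in the mould's y-z plane: open it leans away from the mould (tip near y = -172, z = 177 mm in the mould's frame); closed it slopes up over the cover at 30 degrees (tip near y = -1, z = 138 mm).
- solder_block: Bystander: pale soldering block 110 x 150 x 25 mm with a small fire brick on it, on the bench beyond the mould. Origin at the centre of its underside.
- hammer: Bystander: small hammer 200 mm long lying on the bench beyond the mould.
- dish: Bystander: white ceramic dish 90 mm across, 30 mm tall. Origin at the centre of its underside.
- pliers: Bystander: pliers 130 mm long with black handles, lying to the left of the cover plate.
There are look-alikes about, which are no part of the job. What is shaped like the cover but pink or yellow is not meant.

How it is judged (in metres and radians):
On the way:
1. the cover plate lies home on the pins, flat on the mould, with the clamp still open (x of cover in the frame of mould between -0.005 and 0.005 m and y of cover in the frame of mould between -0.005 and 0.005 m and z of cover in the frame of mould between 0.049 and 0.055 m and angle between cover's own z axis and vertical below 0.04 rad and angle between the y axis of cover and the y axis of mould, either way round below 0.08 rad and value of joint clamp above 1.25 rad), for 0.2 s.
At the end, for the whole second after the job is handed in: The cover lies on the mould body with both pins through its holes: within 5 mm of the mould's centre in x and y, its underside 49 to 55 mm above the mould's origin, tilted less than 0.04 rad and parallel to the mould within 0.08 rad; the clamp is closed on it (joint below 0.05 rad); all at rest (x of cover in the frame of mould between -0.005 and 0.005 m and y of cover in the frame of mould between -0.005 and 0.005 m and z of cover in the frame of mould between 0.049 and 0.055 m and angle between cover's own z axis and vertical below 0.04 rad and angle between the y axis of cover and the y axis of mould, either way round below 0.08 rad and value of joint clamp below 0.05 rad and linear speed of cover below 0.02 m/s); the robot touches nothing.
It fails at once if the cover is dropped onto the mould (faster than 0.7 m/s near it while out of the fingers) (horizontal distance between cover and mould below 0.08 m and linear speed of cover above 0.7 m/s and contact force between cover and the fingers below 0.5 N).
It fails at once if the soldering block is moved more than 30 mm (distance of solder_block from where it was at the start of the episode above 0.03 m).
It fails at once if the hammer is moved more than 30 mm (distance of hammer from where it was at the start of the episode above 0.03 m).
It fails at once if the dish is moved more than 30 mm (distance of dish from where it was at the start of the episode above 0.03 m).
It fails at once if the pliers is moved more than 30 mm (distance of pliers from where it was at the start of the episode above 0.03 m).
It also fails if it takes over 67 s, if anything falls off the work surface, if the arm or the gripper's body presses on something with over 40 N, if the wrist force passes 120 N, or if a joint passes its speed limit or range.

## Working session

There is one attempt and no reset: what is moved stays moved. The work goes in short steps, Python scripts to look and compute and a tool call to move; the robot and the scene stay as the last step left them, time stands still between calls to the robot, and variables do not carry over. Pictures are saved under pics/ and viewed, at most 10 in all, crops included, and the job is handed in when it is done.

Besides the shell and the picture viewer there is one more tool, called after "Emit:" as a command line: name --argument value ..., lists and objects as JSON in quotes. step_arm: Moves the arm, as the interface text tells. Its arguments: {"type":"object","properties":{"moves":{"type":"array"},"grip":{"type":"number"}},"required":["moves"]}

```bash
mkdir -p pics; ls
python3 - <<'E'
from cell import env, optics
import cv2,numpy as np
for n in ("scene","side"):
    c=optics.read_camera(n); cv2.imwrite(f"pics/{n}0.png",c["pixels"]); print(n,c["mtx"].round(1).tolist(),c["view"].round(3).tolist())
print(env.state(),env.grip_depth)
E
```

```text
pics
scene [[362.8, 0.0, 321.8], [0.0, 362.8, 201.1], [0.0, 0.0, 1.0]] [[-0.767, 0.641, 0.01, 321.553], [0.537, 0.652, -0.535, -305.735], [-0.35, -0.405, -0.845, 1320.839], [0.0, 0.0, 0.0, 1.0]]
side [[406.2, 0.0, 321.0], [0.0, 406.2, 197.6], [0.0, 0.0, 1.0]] [[-0.839, -0.543, 0.003, 522.018], [-0.388, 0.595, -0.704, 191.635], [0.38, -0.592, -0.711, 1070.704], [0.0, 0.0, 0.0, 1.0]]
{'t': 0.1, 'joints': array([-1.36260623e+00,  4.91516857e-01,  1.55939545e+00,  1.68539966e-05,
        1.09168865e+00, -1.05598283e-01]), 'qvel': array([ 0.00026575, -0.00195485, -0.00293898, -0.00071942,  0.00136243,
        0.00046026]), 'tau': array([ 2.92796860e-03, -6.13623905e+01, -2.58605701e+01,  6.94296788e-02,
        4.70320636e-02, -4.78959703e-05]), 'eef_pos': array([ 192.89710209, -594.26232137,  214.10687024]), 'tcp_rot': array([-3.14059154e+00, -1.21142420e-04,  3.13780541e-01]), 'ft_force': array([ 0.15857614,  0.06157181, -0.14699135]), 'moment': array([ 0.02258896, -0.03832004,  0.04294547]), 'grip_force': 0.0, 'opening': 1.0039632943674914} -18.8
```

View pics/scene0.png

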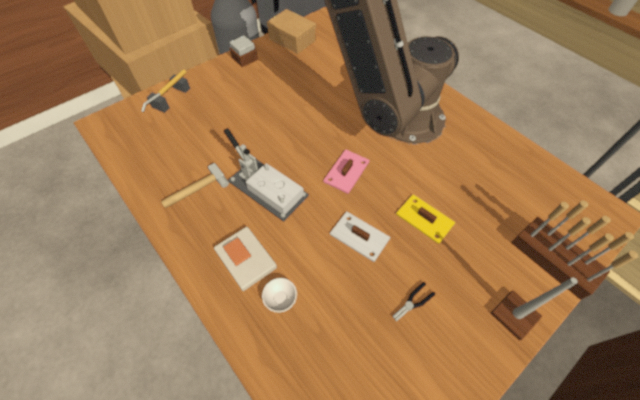

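View pics/side0.png

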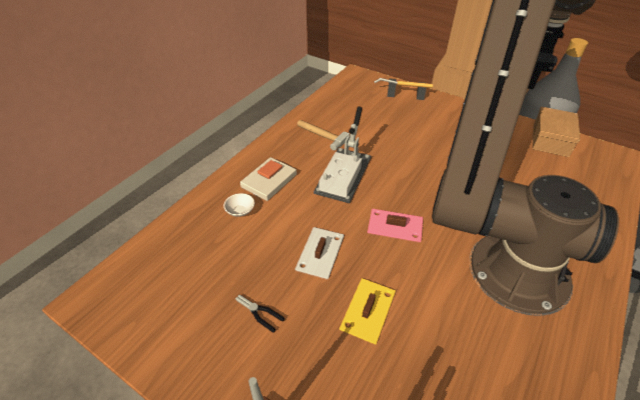

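The scene view shows three plates shaped like the cover: aluminium at (360,236), pink at (347,171) and yellow at (426,218). In the side view they are at (320,252), (396,225) and (369,310). I choose the aluminium one. The mould is at (270,188) in scene and (342,175) in side, and its lever is up. One close crop sheet will check the choice.

Run:
```python
import cv2,numpy as np
S=cv2.imread("pics/scene0.png");D=cv2.imread("pics/side0.png")
def crop(I,x,y): return cv2.resize(I[y:y+75,x:x+100],(400,300),interpolation=cv2.INTER_CUBIC)
cv2.imwrite("pics/crops.png",np.vstack([np.hstack([crop(S,310,200),crop(D,270,215)]),np.hstack([crop(S,220,145),crop(D,295,130)])]))
```

```text
(no output)
```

View pics/crops.png

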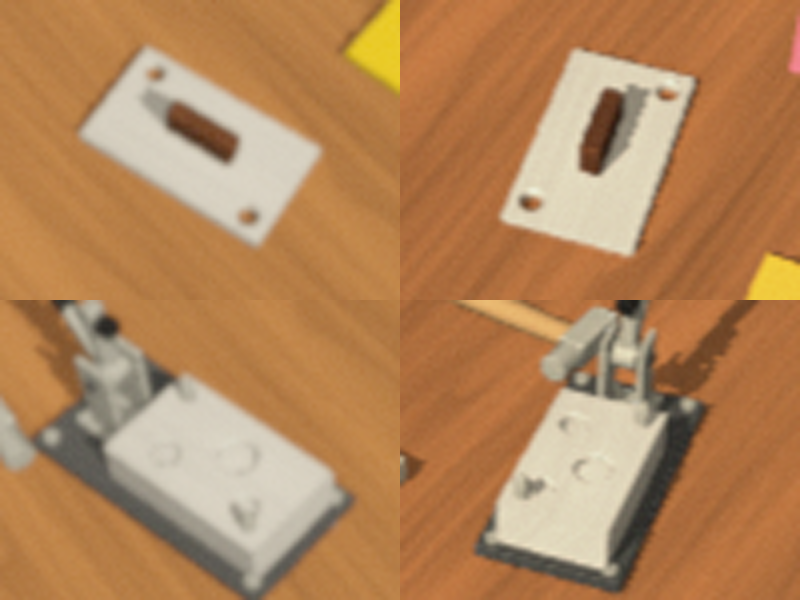

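The crops confirm the bare aluminium plate with a brown handle and two diagonal holes. Its holes are at scene (348,218) and (372,253), and side (336,237) and (302,265). The mould's pins and top-face corners are visible in both views, so I'll fit both poses.

```bash
cat > h.py <<'E'
import cv2,numpy as np
from scipy.optimize import least_squares
def proj(c,P):
    q=(c["view"]@np.c_[P,np.ones(len(P))].T)[:3]; q=c["mtx"]@q
    return (q[:2]/q[2]).T
def place(p,P):
    c,s=np.cos(p[2]),np.sin(p[2]); P=np.asarray(P,float)
    return P@np.array([[c,-s,0],[s,c,0],[0,0,1]]).T+[p[0],p[1],0]
def fit(obs,x0s):
    # obs: list of (cam, model pts, pixels)
    f=lambda p: np.concatenate([(proj(c,place(p,P))-U).ravel() for c,P,U in obs])
    return min((least_squares(f,x0,loss="soft_l1",x_scale=[100,100,1]) for x0 in x0s),key=lambda r:r.cost)
E
python3 - <<'E'
from h import *
from cell import optics
S=optics.read_camera("scene");D=optics.read_camera("side")
px=lambda L,x,y:(np.array(L,float)+.5)/4-.5+[x,y]
# cover: corners A,B,C,D order & holes
top=[(45,75,8),(-45,75,8),(-45,-75,8),(45,-75,8)]
h=[(30,58,8),(-30,-58,8)]
sc=[(147,45),(79,131),(260,244),(322,151)]; sh=[(155,74),(248,216)]
dc=[(295,77),(175,48),(100,215),(233,253)]; dh=[(267,92),(130,202)]
yaws=np.arange(-3,3.1,.7)
def run(o,x,y):
    r=fit(o,[(x,y,a) for a in yaws]); print(r.x.round(3),r.cost.round(2),r.fun.reshape(-1,2).round(1).tolist())
# corner near hole A(scene 155,74): (147,45) ; near hole B: (260,246)
run([(S,h,px(sh,310,200))],600,0); run([(D,h,px(dh,270,215))],600,0)
run([(S,h+[top[0],top[2]],px(sh+[sc[0],sc[2]],310,200)),(D,h+[top[0],top[2]],px(dh+[dc[0],dc[2]],270,215))],600,0)
pins=[(30,58,72),(-30,-58,72)]
mt=[(45,75,52),(-45,75,52),(-45,-75,52),(45,-75,52)]
ms=[(243,208),(185,80)]; md=[(120,182),(245,105)]
run([(S,pins,px(ms,220,145)),(D,pins,px(md,295,130))],600,-300)
mc=[(250,250),(337,175),(185,75),(107,140)]; mdc=[(97,230),(205,267),(268,120),(158,92)]
for m in (mt,mt[1:]+mt[:1],mt[2:]+mt[:2],mt[3:]+mt[:3]):
  run([(S,m,px(mc,220,145))],600,-300)
  run([(D,m,px(mdc,295,130))],600,-300)
E
```

```text
[474.233 236.974   3.411] 0.02 [[-0.1, -0.1], [0.1, 0.1]]
[471.66  238.388   3.409] 0.02 [[-0.1, 0.1], [0.1, -0.1]]
[472.656 236.944  -2.873] 0.77 [[0.3, -0.4], [0.4, -0.2], [0.3, 0.5], [-0.0, 0.1], [-0.2, -0.4], [0.1, -0.6], [-0.4, 0.1], [0.1, -0.2]]
[ 5.74456e+02 -3.89160e+01  1.93000e-01] 2.34 [[0.6, 0.9], [0.3, -0.1], [0.3, -2.2], [-0.1, -0.8]]
[ 5.73138e+02 -3.92890e+01  1.81000e-01] 1.68 [[0.2, 0.5], [-0.9, -0.4], [1.1, -0.9], [-0.3, 0.7]]
[ 5.62004e+02 -1.74470e+01  2.26000e-01] 7.98 [[-0.5, -0.9], [1.1, -2.9], [-0.6, 2.8], [0.2, 3.6]]
[570.055 -37.737  -1.476] 51.53 [[-15.8, 0.9], [-0.0, -10.1], [18.1, -1.6], [0.1, 10.1]]
[565.57  -19.301  -1.84 ] 51.7 [[-6.0, -19.5], [0.2, -3.7], [5.6, 19.3], [-0.3, 2.9]]
[573.138 -39.289  -2.961] 1.68 [[0.2, 0.5], [-0.9, -0.4], [1.1, -0.9], [-0.3, 0.7]]
[562.004 -17.447  -2.916] 7.98 [[-0.5, -0.9], [1.1, -2.9], [-0.6, 2.8], [0.2, 3.6]]
[570.05  -37.741   1.666] 51.53 [[-15.8, 0.9], [-0.0, -10.1], [18.1, -1.6], [0.1, 10.1]]
[565.57  -19.301   1.302] 51.7 [[-6.0, -19.5], [0.2, -3.7], [5.6, 19.3], [-0.3, 2.9]]
```

```bash
cat >> h.py <<'E'
def go(env,x,y,z,yaw):
    "shift in tool axes from measured pose (tool pointing down)"
    s=env.state(); a=s["tcp_rot"][2]; d=np.array([x,y,z])-s["eef_pos"]
    t=np.array([np.cos(a),np.sin(a),0]); u=np.array([np.sin(a),-np.cos(a),0])
    print("tx %.1f ty %.1f tz %.1f roll %.4f"%(d@t,d@u,-d[2],(a-yaw+np.pi)%(2*np.pi)-np.pi), "t",round(s["t"],2), s["eef_pos"].round(1),s["tcp_rot"].round(4),"F",s["ft_force"].round(1),"g",round(s["grip_force"],1),round(s["opening"],3))
E
python3 -c "
from h import *; from cell import env
go(env,500,-60,330,1.76)"
```

```text
tx 457.0 ty -413.4 tz -115.7 roll -1.4462 t 0.2 [ 192.9 -594.3  214.3] [-3.141e+00 -1.000e-04  3.138e-01] F [ 0.3 -0.1 -1. ] g 0.0 0.999
```

Emit:
step_arm --moves '[{"tx": 60,"ty": -30,"tz": -80,"roll": -0.12},{"tx": 457,"ty": -413,"tz": -116,"roll": -1.446},{"tx": 457,"ty": -413,"tz": -116,"roll": -1.446},{"tx": 457,"ty": -413,"tz": -116,"roll": -1.446},{"tx": 457,"ty": -413,"tz": -116,"roll": -1.446},{"tx": 457,"ty": -413,"tz": -116,"roll": -1.446},{"tx": 457,"ty": -413,"tz": -116,"roll": -1.446},{"tx": 457,"ty": -413,"tz": -116,"roll": -1.446},{"tx": 457,"ty": -413,"tz": -116,"roll": -1.446},{"tx": 457,"ty": -413,"tz": -116,"roll": -1.446},{"tx": 457,"ty": -413,"tz": -116,"roll": -1.446},{"tx": 457,"ty": -413,"tz": -116,"roll": -1.446}]'

```text
t: 1.2
eef_pos: [434.0, -177.7, 311.6]
tcp_rot: [3.141, 0.0, 1.767]
ft_force: [1.3, -1.2, 0.9]
opening: 1.001
grip_force: 0.0
```

```bash
python3 -c "
from h import *; from cell import env
go(env,500,-60,330,1.76)"
```

```text
tx 102.6 ty 87.6 tz -18.4 roll 0.0065 t 1.2 [ 434.  -177.7  311.6] [3.1413e+00 3.0000e-04 1.7665e+00] F [ 1.3 -1.2  0.9] g 0.0 1.001
```

Emit:
step_arm --moves '[{"tx": 103,"ty": 88,"tz": -18,"roll": 0.006},{"tx": 103,"ty": 88,"tz": -18,"roll": 0.006},{"tx": 103,"ty": 88,"tz": -18,"roll": 0.006},{"tx": 103,"ty": 88,"tz": -18,"roll": 0.006},{"tx": 103,"ty": 88,"tz": -18,"roll": 0.006},{"tx": 103,"ty": 88,"tz": -18,"roll": 0.006}]'

```text
t: 1.7
eef_pos: [500.4, -61.8, 328.8]
tcp_rot: [-3.141, 0.0, 1.755]
ft_force: [-0.5, -1.0, -0.1]
opening: 1.002
grip_force: 0.0
```

Run:
```python
from h import *; from cell import env,optics
import pickle
c=optics.read_camera("wrist"); cv2.imwrite("pics/w1.png",c["pixels"]); pickle.dump(c,open("w1.pkl","wb"))
go(env,500,-60,330,1.76)
P=place((573,-39,.19),[(30,58,72),(-30,-58,72),(45,75,52),(-45,75,52),(-45,-75,52),(45,-75,52)])
print(proj(c,P).round(0).tolist(), (-c["view"][:3,:3].T@c["view"][:3,3]).round(0), c["mtx"][0,0])
```

```text
tx 2.5 ty 0.3 tz -1.2 roll -0.0059 t 1.75 [500.1 -62.5 328.8] [-3.1408  0.      1.7541] F [ 0.1 -0.2 -0.1] g 0.0 1.002
[[403.0, 118.0], [354.0, 206.0], [411.0, 105.0], [343.0, 105.0], [342.0, 214.0], [404.0, 214.0]] [489.   6. 499.] 324.98878689663866
```

View pics/w1.png

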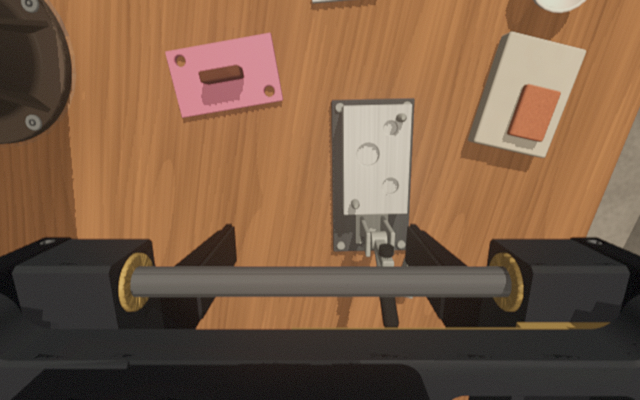

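Wrist view: the mould lies where predicted, with pins at (402,117) and (354,204), top corners (411,105), (343,104), (344,214), and the open lever at (388,290). I'll zoom in to refine it.

Run:
```python
import cv2
I=cv2.imread("pics/w1.png")[90:230,325:425]
cv2.imwrite("pics/w1z.png",cv2.resize(I,(400,560),interpolation=cv2.INTER_CUBIC))
```

```text
(no output)
```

View pics/w1z.png

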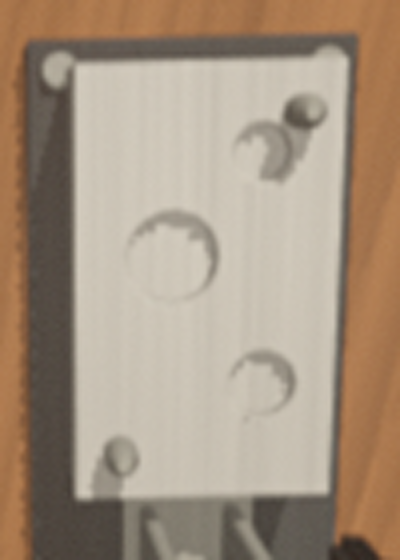

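Run:
```python
from h import *; from cell import env
import pickle
c=pickle.load(open("w1.pkl","rb"))
px=lambda L:(np.array(L,float)+.5)/4-.5+[325,90]
m=[(45,75,52),(-45,75,52),(-45,-75,52),(45,-75,52)];p=[(30,58,72),(-30,-58,72)]
u=[(350,57),(73,62),(75,498),(330,495)];v=[(310,108),(123,455)]
for P,U in ((m,u),(p,v),(m+p,u+v)):
    r=fit([(c,P,px(U))],[(573,-39,.19)]);print(r.x.round(3),r.fun.reshape(-1,2).round(1).tolist())
go(env,468,165,270,1.838)
```

```text
[ 5.74821e+02 -3.84140e+01  2.05000e-01] [[-0.4, 0.1], [0.6, 0.3], [0.4, -0.1], [-0.6, -0.5]]
[ 5.73188e+02 -3.64860e+01  2.07000e-01] [[0.4, -0.9], [-0.4, 1.3]]
[ 5.74289e+02 -3.79730e+01  2.07000e-01] [[-0.8, -0.3], [0.2, -0.1], [0.2, -0.4], [-0.8, -0.9], [1.0, 0.5], [0.1, 2.4]]
tx 229.6 ty 9.9 tz 58.8 roll -0.0839 t 1.75 [500.1 -62.5 328.8] [-3.1408  0.      1.7541] F [ 0.1 -0.2 -0.1] g 0.0 1.002
```

Emit:
step_arm --moves '[{"tx": 230,"ty": 10,"tz": 59,"roll": -0.084},{"tx": 230,"ty": 10,"tz": 59,"roll": -0.084},{"tx": 230,"ty": 10,"tz": 59,"roll": -0.084},{"tx": 230,"ty": 10,"tz": 59,"roll": -0.084},{"tx": 230,"ty": 10,"tz": 59,"roll": -0.084},{"tx": 230,"ty": 10,"tz": 59,"roll": -0.084},{"tx": 230,"ty": 10,"tz": 59,"roll": -0.084},{"tx": 230,"ty": 10,"tz": 59,"roll": -0.084},{"tx": 230,"ty": 10,"tz": 59,"roll": -0.084},{"tx": 230,"ty": 10,"tz": 59,"roll": -0.084}]'

```text
t: 2.58
eef_pos: [469.0, 164.4, 270.5]
tcp_rot: [3.141, 0.0, 1.836]
ft_force: [-0.9, 0.1, 0.8]
opening: 1.0
grip_force: 0.0
```

Run:
```python
from h import *; from cell import env,optics
c=optics.read_camera("wrist"); I=c["pixels"]
P=place((473,237,.267),[(45,75,8),(-45,75,8),(-45,-75,8),(45,-75,8)]); q=proj(c,P); print(q.round(1).tolist())
M=((I.min(2)>110)&(np.ptp(I.astype(int),axis=2)<45)).astype(np.uint8)
cs,_=cv2.findContours(M,cv2.RETR_EXTERNAL,cv2.CHAIN_APPROX_NONE)
cen=q.mean(0)
k=min(cs,key=lambda k:np.hypot(*(np.array(cv2.minAreaRect(k)[0])-cen)) if cv2.contourArea(k)>1500 else 1e9)
b=cv2.boxPoints(cv2.minAreaRect(k)); print(b.tolist(),cv2.contourArea(k),cv2.minAreaRect(k))
b=np.array([b[np.argmin(np.hypot(*(b-x).T))] for x in q])
r=fit([(c,[(45,75,8),(-45,75,8),(-45,-75,8),(45,-75,8)],b)],[(473,237,.267)]);print(r.x.round(3),r.fun.round(1))
cv2.drawContours(I,[k],-1,(0,0,255),1); x,y=(cen-[100,75]).astype(int).clip(0)
print(x,y); cv2.imwrite("pics/w2z.png",cv2.resize(I[y:y+150,x:x+200],None,fx=4,fy=4,interpolation=cv2.INTER_CUBIC))
go(env,473,237,60,.2675+np.pi/2)
```

```text
[[374.7, 53.7], [301.8, 53.8], [303.5, 174.0], [370.3, 173.9]]
[[301.9999694824219, 173.99998474121094], [301.9999694824219, 54.0], [373.9999694824219, 54.0], [373.9999694824219, 173.99998474121094]] 8322.0 ((337.9999694824219, 113.99999237060547), (71.99998474121094, 119.99998474121094), 0.0)
[4.72948e+02 2.36794e+02 2.68000e-01] [ 0.6 -0.2 -0.4  0.1  1.5  0.2 -3.7 -0. ]
237 38
tx 69.0 ty 22.8 tz 210.5 roll -0.0028 t 2.63 [469.  164.4 270.5] [3.1411e+00 3.0000e-04 1.8355e+00] F [-0.1  0.3 -0.5] g 0.0 1.0
```

View pics/w2z.png

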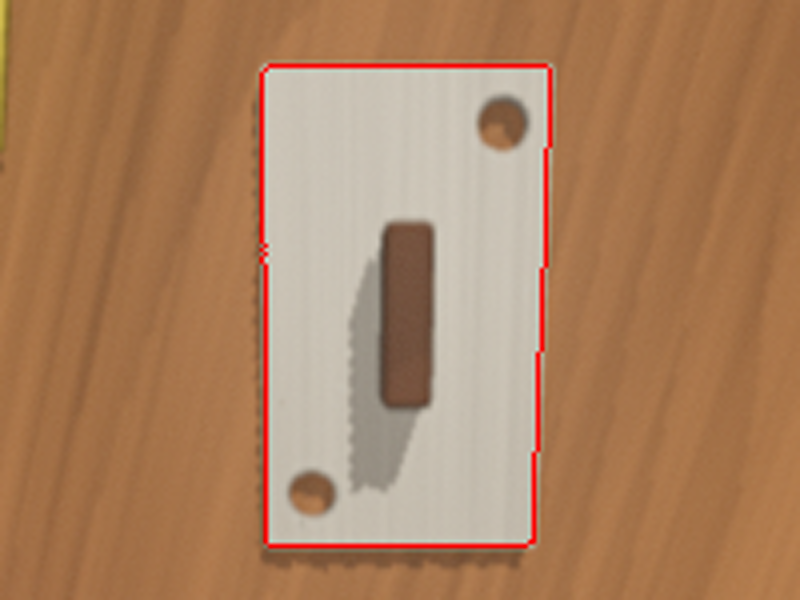

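The crop shows the cover with its holes at crop (502,123) and (312,493) and its handle centred. The outline is within 1 px of the prediction, except 4 px at one corner of my bounding box. Pose is about (473, 237, 0.268). Descending now.

Emit:
step_arm --moves '[{"tx": 69,"ty": 23,"tz": 100,"roll": -0.003},{"tx": 69,"ty": 23,"tz": 150,"roll": -0.003},{"tx": 69,"ty": 23,"tz": 200,"roll": -0.003},{"tx": 69,"ty": 23,"tz": 210,"roll": -0.003},{"tx": 69,"ty": 23,"tz": 210,"roll": -0.003},{"tx": 69,"ty": 23,"tz": 225,"roll": -0.003},{"tx": 69,"ty": 23,"tz": 240,"roll": -0.003},{"tx": 69,"ty": 23,"tz": 250,"roll": -0.003},{"tx": 69,"ty": 23,"tz": 257,"roll": -0.003},{"tx": 69,"ty": 23,"tz": 257,"roll": -0.003},{"tx": 69,"ty": 23,"tz": 257,"roll": -0.003}]'

```text
t: 3.55
eef_pos: [473.2, 238.3, 13.9]
tcp_rot: [3.14, 0.0, 1.84]
ft_force: [0.5, -0.2, 0.8]
opening: 0.999
grip_force: 0.0
```

Emit:
step_arm --moves '[{"tz": 1},{"tz": 1},{"tz": 1},{"tz": 1},{"tz": 1},{"tz": 1},{"tz": 1},{"tz": 1},{"tz": 1},{"tz": 1}]' --grip 0

```text
validation failed for argument at $.mo...
```

```bash
python3 -c "
from h import *; from cell import env
go(env,473,237,12,.2675+np.pi/2)"
```

```text
tx -1.2 ty -0.6 tz 1.9 roll 0.0017 t 3.55 [473.2 238.3  13.9] [3.1404 0.     1.84  ] F [ 0.5 -0.2  0.8] g 0.0 0.999
```

Emit:
step_arm --moves '[{"tx": 0,"ty": 0,"tz": 1,"roll": 0},{"tx": 0,"ty": 0,"tz": 1,"roll": 0},{"tx": 0,"ty": 0,"tz": 1,"roll": 0},{"tx": 0,"ty": 0,"tz": 1,"roll": 0},{"tx": 0,"ty": 0,"tz": 1,"roll": 0},{"tx": 0,"ty": 0,"tz": 1,"roll": 0},{"tx": 0,"ty": 0,"tz": 1,"roll": 0},{"tx": 0,"ty": 0,"tz": 1,"roll": 0},{"tx": 0,"ty": 0,"tz": 1,"roll": 0},{"tx": 0,"ty": 0,"tz": 1,"roll": 0}]' --grip 0

```text
t: 4.38
eef_pos: [472.5, 238.6, 12.1]
tcp_rot: [-3.141, 0.0, 1.841]
ft_force: [-0.0, -0.5, -0.3]
opening: 0.356
grip_force: 0.0
```

```bash
python3 -c "
from h import *; from cell import env
go(env,473,237,12,.2675+np.pi/2)"
```

```text
tx -1.7 ty 0.0 tz 0.1 roll 0.0025 t 4.38 [472.5 238.6  12.1] [-3.1415e+00  1.0000e-04  1.8408e+00] F [-0.  -0.5 -0.3] g 0.0 0.356
```

Emit:
step_arm --moves '[{"tx": 0,"ty": 0,"tz": 0,"roll": 0},{"tx": 0,"ty": 0,"tz": 0,"roll": 0},{"tx": 0,"ty": 0,"tz": 0,"roll": 0},{"tx": 0,"ty": 0,"tz": 0,"roll": 0},{"tx": 0,"ty": 0,"tz": 0,"roll": 0},{"tx": 0,"ty": 0,"tz": 0,"roll": 0},{"tx": 0,"ty": 0,"tz": 0,"roll": 0}]'

```text
t: 4.97
eef_pos: [472.5, 238.6, 12.1]
tcp_rot: [-3.141, 0.0, 1.841]
ft_force: [-0.2, 0.5, -0.2]
opening: 0.17
grip_force: 30.0
```

```bash
python3 -c "
from h import *; from cell import env
go(env,473,237,12,.2675+np.pi/2)"
```

```text
tx -1.6 ty 0.1 tz 0.1 roll 0.0025 t 4.97 [472.5 238.6  12.1] [-3.1414e+00  1.0000e-04  1.8408e+00] F [-0.2  0.5 -0.2] g 30.0 0.17
```

Emit:
step_arm --moves '[{"tx": 0,"ty": 0,"tz": -15,"roll": 0},{"tx": 0,"ty": 0,"tz": -35,"roll": 0},{"tx": 0,"ty": 0,"tz": -60,"roll": 0},{"tx": 0,"ty": 0,"tz": -90,"roll": 0},{"tx": 0,"ty": 0,"tz": -120,"roll": 0},{"tx": 0,"ty": 0,"tz": -140,"roll": 0},{"tx": 0,"ty": 0,"tz": -140,"roll": 0},{"tx": 0,"ty": 0,"tz": -140,"roll": 0}]'

```text
t: 5.63
eef_pos: [472.6, 238.6, 152.5]
tcp_rot: [3.14, -0.0, 1.841]
ft_force: [-0.2, -0.1, -2.6]
opening: 0.165
grip_force: 30.0
```

```bash
python3 -c "
from h import *; from cell import env
go(env,574,-36.7,152,1.778)"
```

```text
tx -292.4 ty 24.3 tz 0.5 roll 0.0628 t 5.63 [472.6 238.6 152.5] [ 3.1401 -0.      1.8408] F [-0.2 -0.1 -2.6] g 30.0 0.165
```

Emit:
step_arm --moves '[{"tx": -10,"ty": 1,"tz": 0,"roll": 0.002},{"tx": -35,"ty": 3,"tz": 0,"roll": 0.008},{"tx": -65,"ty": 5,"tz": 0,"roll": 0.014},{"tx": -95,"ty": 8,"tz": 0,"roll": 0.02},{"tx": -125,"ty": 10,"tz": 0,"roll": 0.027},{"tx": -155,"ty": 13,"tz": 0,"roll": 0.033},{"tx": -185,"ty": 15,"tz": 0,"roll": 0.04},{"tx": -215,"ty": 18,"tz": 0,"roll": 0.046},{"tx": -245,"ty": 20,"tz": 0,"roll": 0.053},{"tx": -270,"ty": 22.5,"tz": 0,"roll": 0.058},{"tx": -286,"ty": 24,"tz": 0,"roll": 0.062},{"tx": -292.4,"ty": 24.3,"tz": 0.5,"roll": 0.0628}]'

```text
t: 6.63
eef_pos: [574.1, -39.0, 150.1]
tcp_rot: [-3.14, -0.0, 1.776]
ft_force: [-0.6, -0.3, -2.2]
opening: 0.167
grip_force: 30.0
```

Emit:
step_arm --moves '[{"tx": 0,"ty": 0,"tz": 0,"roll": 0},{"tx": 0,"ty": 0,"tz": 15,"roll": 0},{"tx": 0,"ty": 0,"tz": 30,"roll": 0},{"tx": 0,"ty": 0,"tz": 45,"roll": 0},{"tx": 0,"ty": 0,"tz": 53,"roll": 0},{"tx": 0,"ty": 0,"tz": 53,"roll": 0},{"tx": 0,"ty": 0,"tz": 53,"roll": 0},{"tx": 0,"ty": 0,"tz": 53,"roll": 0}]'

```text
t: 7.3
eef_pos: [574.2, -36.3, 99.4]
tcp_rot: [3.141, 0.0, 1.779]
ft_force: [0.5, 0.5, -2.8]
opening: 0.168
grip_force: 30.0
```

Run:
```python
from h import *; from cell import env,optics
go(env,574,-36.7,99,1.778)
S=optics.read_camera("scene");D=optics.read_camera("side")
z=env.state()["eef_pos"][2]-12.1
P=place((574.3,-38.3,.205),[(45,75,z+8),(-45,75,z+8),(-45,-75,z+8),(45,-75,z+8),(30,58,z+8),(-30,-58,z+8),(30,58,72),(-30,-58,72)])
o=[]
for c,x,y in ((S,220,130),(D,290,110)):
    q=proj(c,P); print(((q-[x,y]+.5)*4-.5).round(0).tolist())
    o.append(cv2.resize(c["pixels"][y:y+100,x:x+100],(400,400),interpolation=cv2.INTER_CUBIC))
cv2.imwrite("pics/hover.png",np.hstack(o))
```

```text
tx -0.4 ty -0.3 tz 0.4 roll 0.0006 t 7.3 [574.2 -36.3  99.4] [3.1408e+00 4.0000e-04 1.7786e+00] F [ 0.5  0.5 -2.8] g 30.0 0.168
[[248.0, 281.0], [331.0, 199.0], [179.0, 98.0], [95.0, 172.0], [244.0, 254.0], [182.0, 121.0], [247.0, 272.0], [186.0, 140.0]]
[[115.0, 240.0], [230.0, 270.0], [290.0, 150.0], [183.0, 125.0], [142.0, 231.0], [266.0, 159.0], [141.0, 254.0], [264.0, 182.0]]
```

View pics/hover.png

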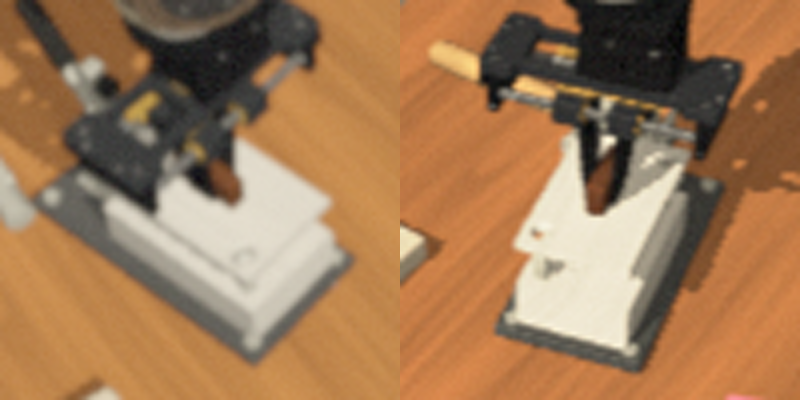

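The hover view shows the cover level over the mould. Its near hole is at crop (244,257) in scene and (140,232) in side, matching the prediction. The pin tip sits under the hole. Lowering gently.

Emit:
step_arm --moves '[{"tx": -0.4,"ty": -0.3,"tz": 5,"roll": 0},{"tx": -0.4,"ty": -0.3,"tz": 10,"roll": 0},{"tx": -0.4,"ty": -0.3,"tz": 15,"roll": 0},{"tx": -0.4,"ty": -0.3,"tz": 18,"roll": 0},{"tx": -0.4,"ty": -0.3,"tz": 21,"roll": 0},{"tx": -0.4,"ty": -0.3,"tz": 23,"roll": 0},{"tx": -0.4,"ty": -0.3,"tz": 23,"roll": 0}]'

```text
t: 7.98
eef_pos: [573.6, -37.2, 75.2]
tcp_rot: [-3.141, -0.0, 1.778]
ft_force: [-0.0, -0.5, -2.3]
opening: 0.162
grip_force: 30.0
```

Emit:
step_arm --moves '[{"tx": 0,"ty": 0,"tz": 2,"roll": 0},{"tx": 0,"ty": 0,"tz": 4,"roll": 0},{"tx": 0,"ty": 0,"tz": 5,"roll": 0},{"tx": 0,"ty": 0,"tz": 5,"roll": 0}]'

```text
t: 8.32
eef_pos: [573.7, -37.2, 70.5]
tcp_rot: [-3.141, -0.0, 1.778]
ft_force: [0.8, -1.2, -1.6]
opening: 0.166
grip_force: 30.0
```

```bash
python3 -c "
from h import *; from cell import env
go(env,574,-36.7,64.1,1.778);print(env.state()['moment'])"
```

```text
tx 0.4 ty 0.4 tz 6.4 roll 0.0000 t 8.32 [573.7 -37.2  70.5] [-3.1413 -0.      1.778 ] F [ 0.8 -1.2 -1.6] g 30.0 0.166
[-0.02772121 -0.1066789  -0.03392383]
```

Emit:
step_arm --moves '[{"tx": 0,"ty": 0,"tz": 1.5,"roll": 0},{"tx": 0,"ty": 0,"tz": 3,"roll": 0},{"tx": 0,"ty": 0,"tz": 4.5,"roll": 0},{"tx": 0,"ty": 0,"tz": 5.5,"roll": 0},{"tx": 0,"ty": 0,"tz": 6.2,"roll": 0},{"tx": 0,"ty": 0,"tz": 6.6,"roll": 0},{"tx": 0,"ty": 0,"tz": 6.6,"roll": 0},{"tx": 0,"ty": 0,"tz": 6.6,"roll": 0}]'

```text
t: 8.98
eef_pos: [573.8, -37.2, 64.1]
tcp_rot: [3.142, 0.0, 1.778]
ft_force: [0.1, 0.5, -1.7]
opening: 0.167
grip_force: 30.0
```

Emit:
step_arm --moves '[{"tx": 0,"ty": 0,"tz": 0.4,"roll": 0},{"tx": 0,"ty": 0,"tz": 0.8,"roll": 0},{"tx": 0,"ty": 0,"tz": 0.8,"roll": 0}]'

```text
t: 9.23
eef_pos: [573.8, -37.2, 64.1]
tcp_rot: [3.141, 0.0, 1.778]
ft_force: [-3.6, -0.0, 8.9]
opening: 0.166
grip_force: 30.0
```

The contact force rises at exactly the expected height (underside 52 mm), so the cover is home. Releasing.

Emit:
step_arm --moves '[{"tx": 0,"ty": 0,"tz": -0.6,"roll": 0},{"tx": 0,"ty": 0,"tz": -0.6,"roll": 0},{"tx": 0,"ty": 0,"tz": -0.6,"roll": 0},{"tx": 0,"ty": 0,"tz": -0.6,"roll": 0},{"tx": 0,"ty": 0,"tz": -0.6,"roll": 0},{"tx": 0,"ty": 0,"tz": -0.6,"roll": 0}]' --grip 50

```text
t: 9.73
eef_pos: [573.8, -37.2, 63.8]
tcp_rot: [-3.142, 0.0, 1.778]
ft_force: [0.0, -0.0, -0.3]
opening: 0.507
grip_force: 0.0
```

Emit:
step_arm --moves '[{"tx": 0,"ty": 0,"tz": -10,"roll": 0},{"tx": 0,"ty": 0,"tz": -25,"roll": 0},{"tx": 0,"ty": 0,"tz": -55,"roll": 0},{"tx": 0,"ty": 0,"tz": -90,"roll": 0},{"tx": 20,"ty": 0,"tz": -125,"roll": 0},{"tx": 40,"ty": 0,"tz": -160,"roll": 0},{"tx": 60,"ty": 0,"tz": -190,"roll": 0},{"tx": 60,"ty": 0,"tz": -220,"roll": 0},{"tx": 60,"ty": 0,"tz": -220,"roll": 0},{"tx": 60,"ty": 0,"tz": -220,"roll": 0}]'

```text
t: 10.57
eef_pos: [561.6, 21.8, 286.0]
tcp_rot: [3.138, 0.001, 1.779]
ft_force: [-0.2, -0.5, -0.9]
opening: 0.526
grip_force: 0.0
```

Run:
```python
from h import *; from cell import env,optics
go(env,574,-36.7,64.1,1.778)
o=[]
L=place((574.3,-38.3,.205),[(45,75,60),(-45,75,60),(-45,-75,60),(45,-75,60),(30,58,72),(-30,-58,72),(0,-172,177)])
for n,x,y in (("scene",210,120),("side",290,95)):
    c=optics.read_camera(n); print(((proj(c,L)-[x,y]+.5)*4-.5).round(0).tolist())
    o.append(cv2.resize(c["pixels"][y:y+110,x:x+100],(400,440),interpolation=cv2.INTER_CUBIC))
cv2.imwrite("pics/seated.png",np.hstack(o))
```

```text
tx -59.8 ty 0.0 tz 221.9 roll 0.0007 t 10.57 [561.6  21.8 286. ] [3.1380e+00 1.2000e-03 1.7787e+00] F [-0.2 -0.5 -0.9] g 0.0 0.526
[[292.0, 347.0], [373.0, 267.0], [225.0, 167.0], [143.0, 241.0], [287.0, 312.0], [226.0, 180.0], [63.0, 37.0]]
[[115.0, 335.0], [227.0, 365.0], [287.0, 245.0], [182.0, 220.0], [141.0, 314.0], [264.0, 242.0], [280.0, 46.0]]
```

View pics/seated.png

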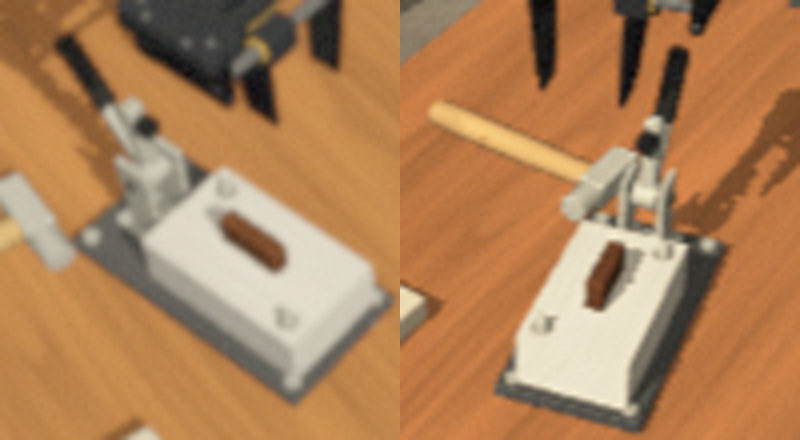

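The cover lies home with both pins showing through the holes, at scene crop (286,316) and (227,185), side crop (543,323) and (662,250). The lever is still open with its tip where expected. Next I'll close the fingers, go behind the lever and push it over.

Run:
```python
from h import *; from cell import env
for y,z in ((-225,286),(-225,165),(-85,165)):
    p=place((574.3,-38.3,.205),[(0,y,z)])[0]; print(p.round(1)); go(env,*p,.205+np.pi/2)
```

```text
[ 620.1 -258.6  286. ]
tx -286.2 ty 0.3 tz -2.6 roll 0.0020 t 10.67 [561.   21.4 283.4] [-3.1408e+00 -1.0000e-04  1.7778e+00] F [-0.2 -0.7 -0.3] g 0.0 0.526
[ 620.1 -258.6  165. ]
tx -286.2 ty 0.3 tz 118.4 roll 0.0020 t 10.67 [561.   21.4 283.4] [-3.1408e+00 -1.0000e-04  1.7778e+00] F [-0.2 -0.7 -0.3] g 0.0 0.526
[ 591.6 -121.5  165. ]
tx -146.2 ty 0.6 tz 118.4 roll 0.0020 t 10.67 [561.   21.4 283.4] [-3.1408e+00 -1.0000e-04  1.7778e+00] F [-0.2 -0.7 -0.3] g 0.0 0.526
```

Emit:
step_arm --moves '[{"tx": -35,"ty": 0.3,"tz": -3,"roll": 0.002},{"tx": -70,"ty": 0.3,"tz": -3,"roll": 0.002},{"tx": -105,"ty": 0.3,"tz": -3,"roll": 0.002},{"tx": -140,"ty": 0.3,"tz": -3,"roll": 0.002},{"tx": -175,"ty": 0.3,"tz": -3,"roll": 0.002},{"tx": -210,"ty": 0.3,"tz": -3,"roll": 0.002},{"tx": -245,"ty": 0.3,"tz": -3,"roll": 0.002},{"tx": -275,"ty": 0.3,"tz": -3,"roll": 0.002},{"tx": -286,"ty": 0.3,"tz": -3,"roll": 0.002},{"tx": -286,"ty": 0.3,"tz": -3,"roll": 0.002},{"tx": -286,"ty": 0.3,"tz": -3,"roll": 0.002}]' --grip 0

```text
t: 11.58
eef_pos: [620.1, -258.1, 285.5]
tcp_rot: [-3.14, -0.002, 1.775]
ft_force: [-0.7, -0.0, -0.3]
opening: 0.008
grip_force: 0.0
```

Emit:
step_arm --moves '[{"tx": 0,"ty": 0,"tz": 35,"roll": 0},{"tx": 0,"ty": 0,"tz": 70,"roll": 0},{"tx": 0,"ty": 0,"tz": 100,"roll": 0},{"tx": 0,"ty": 0,"tz": 121,"roll": 0},{"tx": 0,"ty": 0,"tz": 121,"roll": 0},{"tx": 0,"ty": 0,"tz": 121,"roll": 0}]'

```text
t: 12.08
eef_pos: [620.4, -256.7, 165.8]
tcp_rot: [-3.14, -0.001, 1.777]
ft_force: [0.4, 0.0, 0.7]
opening: 0.006
grip_force: 0.0
```

```bash
python3 -c "
from h import *; from cell import env
go(env,591.6,-121.5,165,1.7758)"
```

```text
tx 138.3 ty -0.5 tz 0.8 roll 0.0015 t 12.08 [ 620.4 -256.7  165.8] [-3.1403e+00 -1.1000e-03  1.7773e+00] F [0.4 0.  0.7] g 0.0 0.006
```

Emit:
step_arm --moves '[{"tx": 10,"ty": 0,"tz": 0,"roll": 0},{"tx": 20,"ty": 0,"tz": 0,"roll": 0},{"tx": 28,"ty": 0,"tz": 0,"roll": 0},{"tx": 36,"ty": 0,"tz": 0,"roll": 0},{"tx": 44,"ty": 0,"tz": 0,"roll": 0},{"tx": 52,"ty": 0,"tz": 0,"roll": 0},{"tx": 60,"ty": 0,"tz": 0,"roll": 0},{"tx": 68,"ty": 0,"tz": 0,"roll": 0},{"tx": 76,"ty": 0,"tz": 0,"roll": 0},{"tx": 84,"ty": 0,"tz": 0,"roll": 0},{"tx": 92,"ty": 0,"tz": 0,"roll": 0},{"tx": 100,"ty": 0,"tz": 0,"roll": 0}]'

```text
t: 13.08
eef_pos: [599.9, -159.5, 165.7]
tcp_rot: [-3.141, -0.0, 1.776]
ft_force: [-0.1, 0.1, 0.2]
opening: 0.002
grip_force: 0.1
```

Emit:
step_arm --moves '[{"tx": 10,"ty": 0,"tz": 0,"roll": 0},{"tx": 20,"ty": 0,"tz": 0,"roll": 0},{"tx": 30,"ty": 0,"tz": 0,"roll": 0},{"tx": 40,"ty": 0,"tz": 0,"roll": 0},{"tx": 40,"ty": 0,"tz": 0,"roll": 0},{"tx": 40,"ty": 0,"tz": 0,"roll": 0},{"tx": 40,"ty": 0,"tz": 0,"roll": 0},{"tx": 40,"ty": 0,"tz": 0,"roll": 0}]'

```text
t: 13.75
eef_pos: [592.2, -121.6, 165.9]
tcp_rot: [3.141, 0.0, 1.776]
ft_force: [0.4, -0.1, -0.5]
opening: 0.005
grip_force: 0.0
```

Emit:
step_arm --moves '[{"tx": 0,"ty": 0,"tz": -30,"roll": 0},{"tx": 0,"ty": 0,"tz": -65,"roll": 0},{"tx": 0,"ty": 0,"tz": -100,"roll": 0},{"tx": 0,"ty": 0,"tz": -130,"roll": 0},{"tx": -20,"ty": 0,"tz": -130,"roll": 0},{"tx": -50,"ty": 0,"tz": -130,"roll": 0},{"tx": -80,"ty": 0,"tz": -130,"roll": 0},{"tx": -80,"ty": 0,"tz": -130,"roll": 0},{"tx": -80,"ty": 0,"tz": -130,"roll": 0}]'

```text
t: 14.5
eef_pos: [608.2, -201.1, 295.3]
tcp_rot: [-3.141, -0.0, 1.773]
ft_force: [-0.7, 0.7, 0.6]
opening: 0.005
grip_force: 0.0
```

Run:
```python
from h import *; from cell import env,optics
go(env,574,-36.7,64.1,1.778)
o=[]
L=place((574.3,-38.3,.205),[(45,75,60),(-45,75,60),(-45,-75,60),(45,-75,60),(30,58,72),(-30,-58,72),(0,-1,138)])
for n,x,y in (("scene",210,120),("side",290,95)):
    c=optics.read_camera(n); print(((proj(c,L)-[x,y]+.5)*4-.5).round(0).tolist())
    o.append(cv2.resize(c["pixels"][y:y+110,x:x+100],(400,440),interpolation=cv2.INTER_CUBIC))
cv2.imwrite("pics/closed.png",np.hstack(o))
```

```text
tx 167.9 ty -0.4 tz 231.2 roll -0.0046 t 14.5 [ 608.2 -201.1  295.3] [-3.1410e+00 -4.0000e-04  1.7734e+00] F [-0.7  0.7  0.6] g 0.0 0.005
[[292.0, 347.0], [373.0, 267.0], [225.0, 167.0], [143.0, 241.0], [287.0, 312.0], [226.0, 180.0], [245.0, 189.0]]
[[115.0, 335.0], [227.0, 365.0], [287.0, 245.0], [182.0, 220.0], [141.0, 314.0], [264.0, 242.0], [208.0, 209.0]]
```

View pics/closed.png

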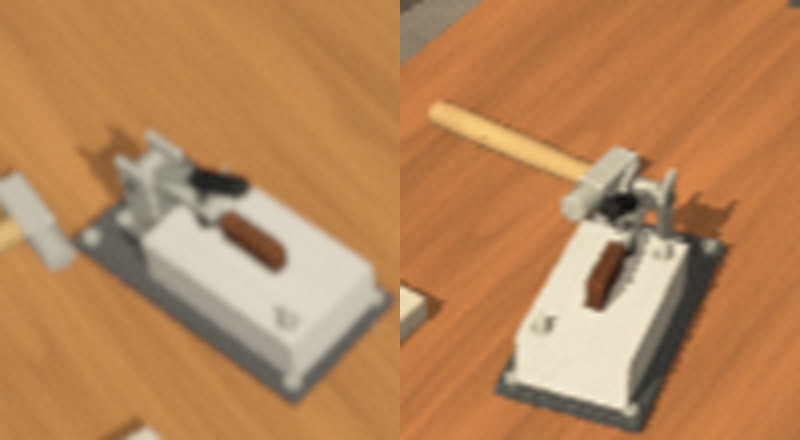

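The lever tip is at scene crop (245,187) and side crop (606,210), against (245,189) and (608,209) predicted for closed. The cover is unmoved and the arm is clear, so I'm handing in.

```bash
python3 -c "
from cell import env
print(env.job_done())"
```

```text
the job is handed in; nothing more can be done
None
```

The cover is seated flat on both pins and the clamp is closed on it, as seen in the final camera check. The job is handed in at about 14.5 s; no verdict was returned.

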